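# Press the new clutch hub home on the compressor's splined shaft and hold it there

## Robot

A 6-joint arm with a two-finger parallel gripper is mounted at the origin on the work surface. World frame = base frame: x ahead of the robot, y to its left, z up, the work surface at z = 0. Lengths are in mm, angles in rad, forces in N, time in s.
With the tool pointing down it reaches from about 350 to 775 mm from the base axis. Payload 7.3 kg.
Tool frame: the origin (TCP) lies midway between the tips of the shut fingers; the grasp point (between the pads) lies 19 mm behind it; x points along the fingers, y is the direction in which the jaws open and shut, and the axes are right-handed (so a half turn about x gives the same grasp; the last joint's range is limited). The gripper opens to 92 mm and grips with 3 to 60 N. Pads are 19 mm wide; open, the fingers measure 130 mm over their backs; the gripper's body (75 mm by 190 mm) begins 47 mm behind the grasp point.
Start: joints at [1.146, 0.342, 1.524, -0, 1.275, -0.146], TCP at [144.466, 504.752, 226.741] pointing down, gripper open.
Joint ranges: [-2.53, 2.53], [-0.77, 2.02], [0.04, 2.7], [-1, 4.14], [0.28, 2.66], [-3.11, 3.11]. Speed limits (rad/s): [2.57, 2.57, 3.14, 3.14, 3.14, 3.14].

## Interface

Orientations are given as [roll, pitch, yaw] about the fixed x, y, z axes, in that order (R = Rz(yaw) Ry(pitch) Rx(roll)).
In Python, from plant import bot gives the robot as it stands. The module is installed in compiled form; this text tells all that it offers.
- The arm moves only by the shell command python3 -m handwheel 'ROWS' [OPENING]. ROWS is JSON, a list that holds one entry, the list of rows, each a list of 4 numbers: the shift along the tool's x, y, z in cm, then the turn about the tool's x in rad. A call has 1 to 8 rows; each row shifts and turns the commanded pose from where the row before left it, along the tool's axes as they then stand; what a row does not reach is not made up. A row lasts 1/12 s, in which the tool goes at most 41.7 mm and 7.16 degrees, less where a joint would pass 70% of its speed; a pose out of reach is approached as far as the arm can. A call is refused whole if a number of a shift passes 4.17 or a number of a turn 0.125, either way. A call with a gripper value outside its range is refused whole. OPENING is the opening, from 0 (shut) to 1 (fully open), set as the call begins (- or left out, the last holds). The fingers move at their own pace and stop on an object; the grip force is fixed at half the most. Time passes only in rows, so rows that do not move let the fingers close. It gives the time, the measured TCP pose, the force and the opening at its end, in the units of the state.
- bot.get_obs(): the state, without advancing time (a new reading comes with each control period).
- bot.capture(name): name is "side" or "top"; returns (picture, depth): 384x512x3 uint8, red, green, blue; 384x512 float32, mm along the optical axis (not along the pixel's ray), 0 where there is no reading.
- bot.camera_model(name): a dict with "fx", "fy", "cx", "cy" (pixels), "dist_coeffs" ([k1, k2, p1, p2, k3] as OpenCV has them; the pictures are not rectified), "position" and "rotation" of the camera in the world. Camera axes: x right, y down, z forward; pixel columns grow to the right and rows downward; lengths in mm; the calibration is good to about 2 mm. A picture is of the moment at which its call begins. camera_model takes no time and is no camera call.
- bot.close_job(): hands the job in, once; it reports no verdict.
Trained networks look in the newest picture that a camera, given by its name, has taken for a name from the list of things; names that differ only in an ending like _2 or _b are one class to them, and where a whole thing is asked for, a point or a joint stands for the part that bears it (a point fixed in the world has none). Each returns a list of dicts, best first, with "conf" (0 to 1); they miss things now and then, are a little off and sometimes report something else, mostly with a low value. They report only what shows in the picture. A call takes as long as a camera call.
- bot.find_in(camera, label): "bbox" ([left, top, width, height] in pixels, round what is visible of it).
- bot.spot_point(camera, label): "point" ([column, row] in pixels: a listed point, or the origin of a listed thing).
The state is a dict: "time": time; "joint_positions": joint angles; "dq": joint speeds; "tau": joint torques, N m; "tool_pos": TCP position; "tcp_rot": TCP orientation; "contact_force": force on the tool from outside, world axes, zero at the start; "moment": the same for the moment, N m; "grip_width": finger opening in mm.
Only numpy, scipy, OpenCV 4.12 (cv2) and the standard library are available. Lean on these libraries where they do the work, as an engineer would, in place of code of your own. Each camera call takes 0.05 s, during which the arm holds its last target.

## Task

Fit the new clutch hub (the bright one with the yellow mark, not the burnt dark one) onto the compressor: pick it up by its boss, set it boss up over the shaft, turn it until the splines mesh and slide it down without forcing it. Press it fully home against the wave spring, so that the retaining ring's groove stands clear above the boss, and finish while you are still holding it pressed down like that: do not let go. Leave everything else on the bench where it is.

Things in the scene. Friction and masses are not known exactly. Their poses are not given: they have to be found in the camera images.
- new_hub: New clutch hub, 0.5 kg: bright zinc armature plate (112 mm across, 5 mm thick; straps and rivets on it reach 8 mm above the underside) with a round grey steel boss in the middle (48 mm across, its top 42 mm above the underside) to grip it by. It lies on the bench boss up. Origin: centre of the underside; z up along the bore; +x along the yellow paint mark on one strap and the boss.
- hub_bore (a point): Mouth of the hub's splined bore at the centre of its underside, axes as the hub's. The bore runs right through: six grooves 7.5 mm wide, 33.4 mm across opposite grooves, 27.5 mm across the ridges between them; ridge ends chamfered over 3 mm. The +x axis (yellow mark) runs through the middle of one groove, the others follow every 60 degrees.
- shaft_end (a point): Centre of the tip of the compressor's upright steel shaft, 243 mm above the bench. z up; x along a yellow dash on the tip (also down nose and tooth), through the middle of one tooth. Below the tip a plain nose, 18 mm across at the tip, 23 mm from 4 to 26 mm down, with the dark retaining-ring groove 11 to 13.4 mm below the tip. Any turn at the start; the shaft turns only against 0.8 N m friction.
- spline_top (a point): On the shaft axis at the upper ends of the spline teeth, 28 mm below the tip; turns with the shaft, axes as shaft_end. Six bright teeth every 60 degrees, one on +x, 6 mm wide, 32 mm across the teeth and 26 mm between them, upper ends chamfered over 5 mm. Lightly oiled; about 0.75 mm play all round in the hub's bore, 3 degrees either way.
- home (a point): On the shaft axis, 57 mm below the tip (186 mm above the bench), axes as shaft_end: the centre of the hub's underside lies here when the hub is fully home and the spring is flat. The free spring's upper face is 5 mm above it.
- wave_spring (a joint): How far the brass-coloured wave spring (a 52 mm ring round the foot of the shaft, under the hub) is pressed down, in m: 0 free, 0.005 flat. It takes 7 N to begin to move and 16 N to flatten, the hub's own weight included, so the hub alone does not move it.
- compressor: The aluminium compressor with its dark grooved belt pulley (128 mm across, its flat face 184 mm above the bench), stood shaft up in a blue holding cup on a 180 mm square base plate, all fixed to the bench. Origin on the bench under the shaft axis.
- old_hub: The burnt old hub, same shape and size as the new one but dark blue-black and without a yellow mark. Leave it. Origin at the centre of the underside.
- oil_jug: Black oil jug with gold cap and yellow label, 105 x 65 x 205 mm, standing. Origin at the centre of its underside.
- circlip_pliers: Circlip pliers with red handles, lying flat, 180 mm long, 12 mm high; origin at the pivot, handles to -x.
- retaining_ring: Dark steel retaining ring, 36 mm across, 4 mm high, lying flat. Origin at the centre of its underside.
- spare_bearing: Steel bearing ring, 60 mm across, 16 mm high, lying flat. Origin at the centre of its underside.
- screwdriver: Screwdriver, 190 mm long, lying flat, handle to -x.

How it is judged:
By the outcome, as a careful person would: the job done as asked, in the order asked, and still so for the second after the job is handed in, while the arm keeps its last pose, push and grip.
It also fails if it takes over 45 s, if anything falls off the work surface, if the arm or the gripper's body presses on something with over 40 N, if the wrist force passes 120 N, or if a joint passes its speed limit or range.

## Working session

There is one attempt and no reset: what is moved stays moved. The work goes in short steps, Python scripts to look and compute and a shell command to move; the robot and the scene stay as the last step left them, time stands still between calls to the robot, and variables do not carry over. Pictures are saved under pics/ and viewed, and the job is handed in when it is done.

```bash
ls; mkdir -p pics; cat > h.py <<'E'
import numpy as np, cv2
from plant import bot
def cap(n,f):
    p,d=bot.capture(n); cv2.imwrite('pics/'+f,p[:,:,::-1]); np.save('pics/'+f+'.npy',d); return p,d
def ray(n,uv):
    m=bot.camera_model(n);K=np.array([[m['fx'],0,m['cx']],[0,m['fy'],m['cy']],[0,0,1.]])
    u=cv2.undistortPoints(np.array(uv,float).reshape(-1,1,2),K,np.array(m['dist_coeffs'],float)).reshape(-1,2)
    R=np.array(m['rotation'],float)
    if R.shape!=(3,3): print('rot',R)
    return np.array(m['position'],float),np.c_[u,np.ones(len(u))]@R.T
def atz(n,uv,z):
    o,d=ray(n,uv); return o+d*((z-o[2])/d[:,2:3])
def atd(n,uv,dep):
    o,d=ray(n,uv); return o+d*np.array(dep,float).reshape(-1,1)
E
python3 - <<'E'
from h import *
s=bot.get_obs();print({k:np.round(v,3) for k,v in s.items()})
for n in('top','side'):
    print(n,bot.camera_model(n)); cap(n,n+'0.png')
    for l in ('new_hub','hub_bore','shaft_end','old_hub'):
        print(l,bot.find_in(n,l)[:2],bot.spot_point(n,l)[:2])
print(bot.get_obs()['time'])
E
```

```text
pics
{'time': np.float64(0.0), 'joint_positions': array([ 1.146,  0.343,  1.525,  0.   ,  1.275, -0.146]), 'dq': array([ 0.   ,  0.001, -0.001, -0.001, -0.   ,  0.001]), 'tau': array([ -0.   , -43.124, -24.422,   0.072,   0.056,  -0.   ]), 'tool_pos': array([144.283, 504.338, 226.057]), 'tcp_rot': array([-1.722,  1.569, -2.001]), 'contact_force': array([0.517, 0.35 , 0.1  ]), 'moment': array([-0.007, -0.001,  0.049]), 'grip_width': np.float64(91.664)}
top {'fx': 414.8049185062872, 'fy': 414.8049185062872, 'cx': 258.8610527736503, 'cy': 188.96735090811205, 'dist_coeffs': array([-0.05213845,  0.        ,  0.        ,  0.        ,  0.        ]), 'position': array([ 302.0686793 ,  -41.56073404, 1366.04465695]), 'rotation': array([-2.98964095, -0.01222894, -1.5857161 ])}
new_hub [{'bbox': [179.6, 182.1, 31.1, 30.2], 'conf': 0.86}] [{'point': [194.6, 199.8], 'conf': 0.76}]
hub_bore [{'bbox': [177.5, 179.2, 30.0, 33.7], 'conf': 0.63}] [{'point': [194.9, 197.5], 'conf': 0.62}]
shaft_end [{'bbox': [297.9, 169.2, 17.5, 18.1], 'conf': 0.6}] [{'point': [311.1, 173.0], 'conf': 0.64}]
old_hub [{'b
[... 167 characters left out ...]
228, 'cy': 195.09240855528063, 'dist_coeffs': array([0.00057778, 0.        , 0.        , 0.        , 0.        ]), 'position': array([-432.56429447, -915.40062507, 1165.61830723]), 'rotation': array([-2.25555045,  0.0055143 , -0.83067454])}
new_hub [] [{'point': [209.1, 197.6], 'conf': 0.69}]
hub_bore [{'bbox': [194.5, 185.8, 31.0, 21.8], 'conf': 0.95}, {'bbox': [280.5, 200.4, 10.9, 4.7], 'conf': 0.59}] [{'point': [208.7, 202.6], 'conf': 0.64}]
shaft_end [{'bbox': [285.0, 187.0, 11.1, 18.6], 'conf': 0.6}] [{'point': [289.0, 185.4], 'conf': 0.59}]
old_hub [{'bbox': [174.8, 163.4, 29.5, 14.8], 'conf': 0.63}] [{'point': [189.3, 172.1], 'conf': 0.93}, {'point': [283.3, 192.4], 'conf': 0.73}]
0.9
```

```bash
sed -i "s/    R=np.array(m\['rotation'\],float)/    R=Rot.from_euler('xyz',m['rotation']).as_matrix()/; 1a from scipy.spatial.transform import Rotation as Rot" h.py
python3 - <<'E'
from h import *
for n,c in(('top',(80,290,340,60)),('side',(150,290,340,60))):
    p=cv2.imread(f'pics/{n}0.png'); 
    if n=='top': q=p[110:260,100:350]
    else: q=p[130:280,150:350]
    cv2.imwrite(f'pics/{n}0z.png',cv2.resize(q,None,fx=3.2 if n=='top' else 4,fy=3.2 if n=='top' else 4,interpolation=cv2.INTER_CUBIC))
dt=np.load('pics/top0.png.npy');ds=np.load('pics/side0.png.npy')
print(dt[190:210:3,180:212:3]); print(dt[165:182:2,300:316:2])
print(atz('top',[[194.6,199.8],[194.9,197.5]],0),atz('top',[[311.1,173]],243),atz('side',[[289,185.4]],243),atz('side',[[209.1,197.6],[208.7,202.6]],0))
E
```

```text
[[1372.9086 1376.6663 1378.4979 1331.4481 1339.5126 1338.8008 1373.2308
  1374.8591 1376.131  1375.5973 1379.2239]
 [1372.1511 1370.0122 1332.8024 1340.881  1375.2046 1365.3698 1338.986
  1371.998  1376.5427 1372.5256 1374.0404]
 [1370.2548 1372.6982 1335.8846 1375.6982 1379.3577 1374.0177 1336.0381
  1372.357  1373.9197 1377.5023 1374.2388]
 [1361.3378 1371.4706 1330.0841 1365.1938 1375.7803 1331.8824 1331.4865
  1369.1954 1374.0679 1368.0905 1375.6511]
 [1372.2703 1370.0099 1366.6907 1335.6289 1328.5137 1331.7854 1356.9336
  1365.4916 1368.0546 1366.5807 1368.4373]
 [1365.2867 1366.4719 1370.6799 1369.1788 1370.5841 1365.5371 1368.2104
  1367.9559 1371.0005 1362.0682 1369.7145]
 [1365.3724 1362.6661 1368.2739 1362.4    1370.3588 1360.1234 1361.9203
  1366.9917 1359.7732 1371.6249 1363.8694]]
[[1208.6635 1206.3623 1212.4489 1207.107  1207.827  1209.7504 1204.1718
  1210.0624]
 [1209.5184 1208.2986 1209.2455 1209.8254 1207.2078 1208.2274 1210.228
  1206.864 ]
 [1202.1279 1205.6118 1205.9902 1211.0294 1208.9486 1209.1211 1209.6902
  1206.1306]
 [1217.0078 1215.0538 1198.3704 1196.9332 1196.8712 1200.4061 1209.8163
  1208.3081]
 [1198.9645 1193.2195 1202.3293 1148.797  1141.3268 1145.0883 1199.483
  1213.0527]
 [1195.6841 1198.1903 1171.0952 1143.2611 1143.1285 1143.3004 1144.0402
  1193.208 ]
 [1189.7375 1174.7118 1167.8594 1141.9066 1136.7675 1141.0536 1147.7876
  1193.4083]
 [1190.2599 1184.3738 1171.5394 1152.8867 1146.0344 1143.8762 1170.9089
  1196.5929]
 [1192.948  1206.4276 1181.935  1165.5527 1162.729  1168.2906 1232.7773
  1193.0895]]
[[477.43643679 152.27729847   0.        ]
 [485.11805546 151.34355588   0.        ]] [[ 516.56400548 -202.82131842  243.        ]] [[ 512.75196113 -202.64701855  243.        ]] [[489.09928528 170.69037187   0.        ]
 [466.89920036 149.47397435   0.        ]]
```

View pics/top0.png

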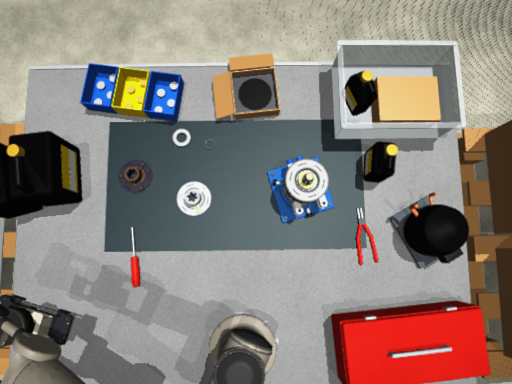

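View pics/side0.png

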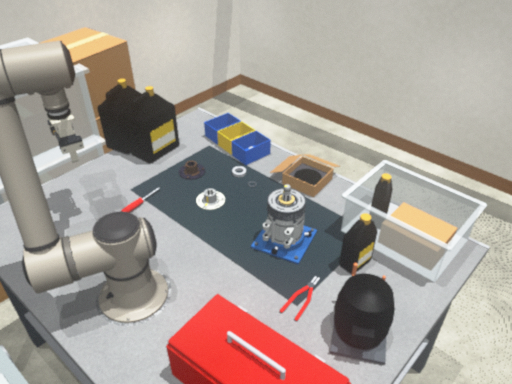

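View pics/top0z.png

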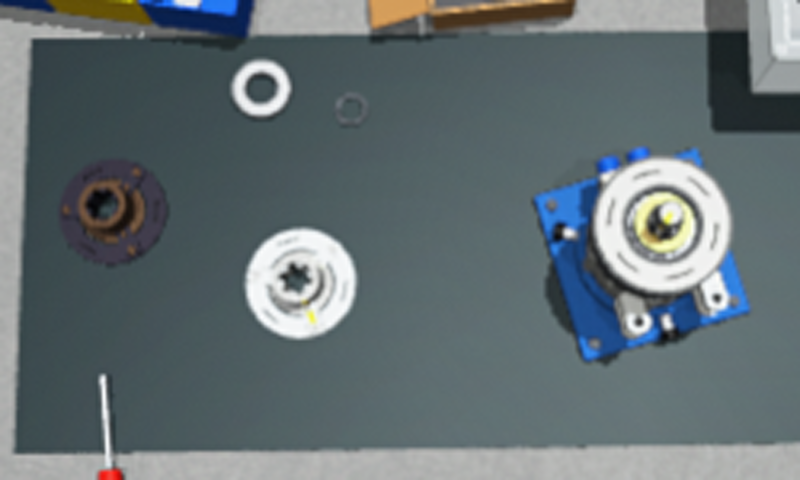

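View pics/side0z.png

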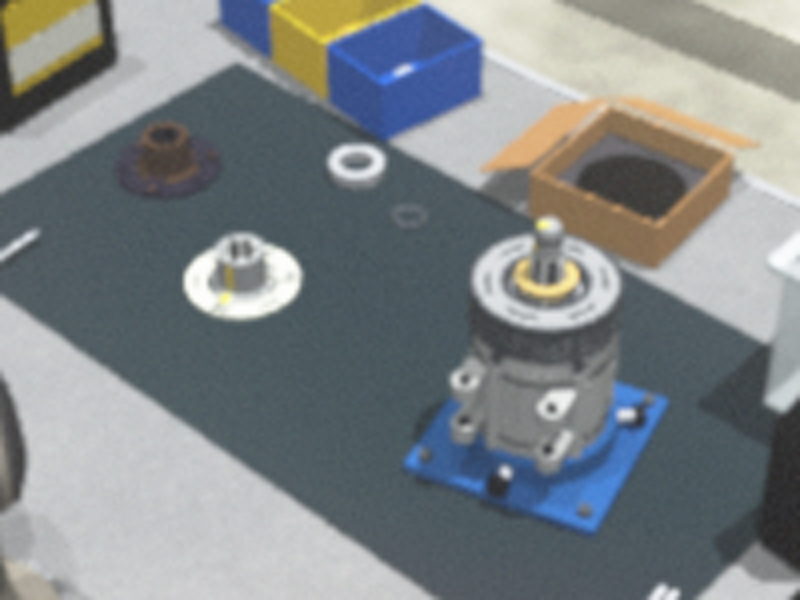

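```bash
cat >> h.py <<'E'
def proj(n,P):
    m=bot.camera_model(n);K=np.array([[m['fx'],0,m['cx']],[0,m['fy'],m['cy']],[0,0,1.]])
    R=Rot.from_euler('xyz',m['rotation']).as_matrix().T
    r,_=cv2.Rodrigues(R); t=-R@np.array(m['position'],float)
    return cv2.projectPoints(np.array(P,float).reshape(-1,3),r,t,K,np.array(m['dist_coeffs'],float))[0].reshape(-1,2)
def rect(n,img,c,z,half,res):
    # rows: +x up ; cols: -y right
    N=int(2*half/res); i=(np.arange(N)+.5)*res-half
    X=c[0]-i[:,None]+0*i[None]; Y=c[1]-i[None]+0*i[:,None]
    uv=proj(n,np.stack([X,Y,X*0+z],-1)).reshape(N,N,2).astype(np.float32)
    return cv2.remap(img,uv[...,0].copy(),uv[...,1].copy(),cv2.INTER_CUBIC)
E
python3 - <<'E'
from h import *
T=[]
for n in('top','side'):
    p=cv2.imread(f'pics/{n}0.png')
    r=[rect(n,p,(480,152),5,70,.37),rect(n,p,(480,152),42,40,.212),rect(n,p,(515,-203),184,75,.397),rect(n,p,(515,-203),243,30,.159)]
    T.append(np.hstack([cv2.resize(x,(376,376)) for x in r]))
o=np.vstack(T)
cv2.imwrite('pics/rA.png',o[:,:752]);cv2.imwrite('pics/rB.png',o[:,752:])
# circle fits
for n in('top','side'):
    p=cv2.imread(f'pics/{n}0.png')
    for c,z,half,D in(((480,152),5,75,112),((515,-203),184,75,128)):
        g=cv2.cvtColor(rect(n,p,c,z,half,.5),cv2.COLOR_BGR2GRAY)
        g=cv2.GaussianBlur(g,(0,0),2)
        # radial edges
        best=None
        for dx in np.arange(-14,14.1,.5):
            for dy in np.arange(-14,14.1,.5):
                t=np.linspace(0,2*np.pi,120,endpoint=False)
                def smp(R):
                    x=c[0]+dx+R*np.cos(t);y=c[1]+dy+R*np.sin(t)
                    return g[np.clip(((c[0]-x+half)/.5).astype(int),0,g.shape[0]-1),np.clip(((c[1]-y+half)/.5).astype(int),0,g.shape[0]-1)].astype(float)
                s=np.clip(smp(D/2-2.5)-smp(D/2+2.5),0,60).sum()
                if best is None or s>best[0]: best=(s,c[0]+dx,c[1]+dy)
        print(n,z,best)
E
```

```text
top 5 (np.float64(7200.0), np.float64(481.0), np.float64(155.5))
top 184 (np.float64(6513.0), np.float64(508.0), np.float64(-196.5))
side 5 (np.float64(6111.0), np.float64(480.5), np.float64(155.0))
side 184 (np.float64(5760.0), np.float64(507.0), np.float64(-198.0))
```

View pics/rA.png

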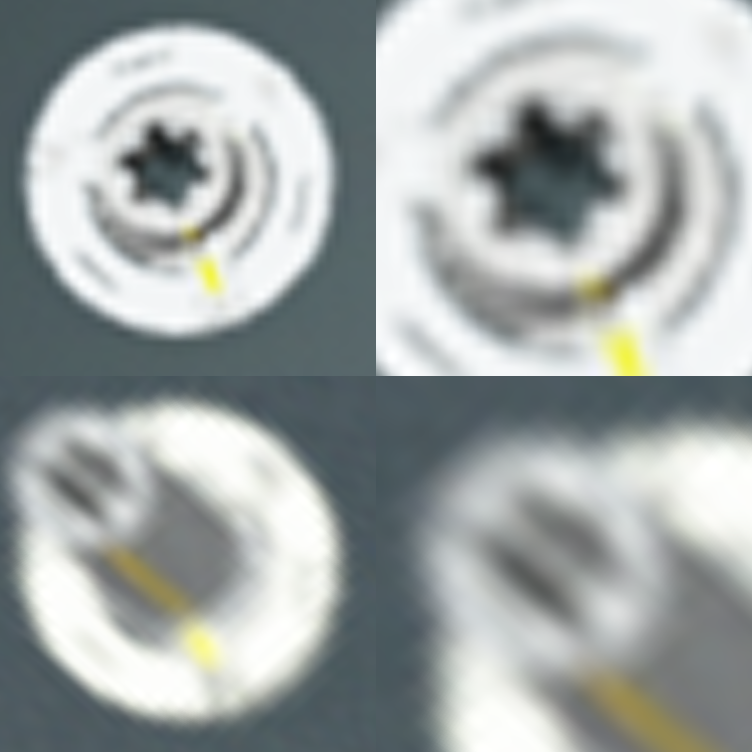

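View pics/rB.png

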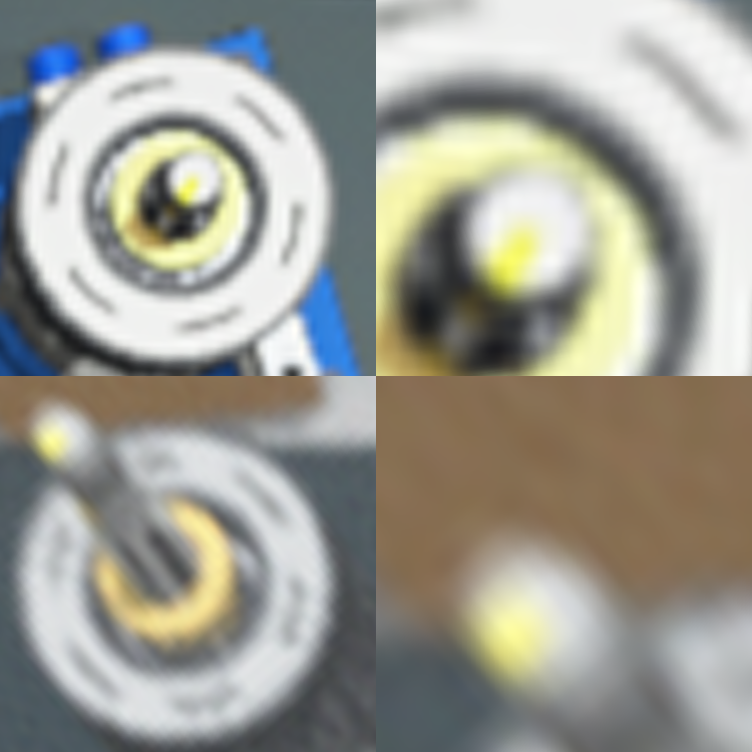

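```bash
python3 - <<'E'
from h import *
H=np.array([480.8,155.3]);S=np.array([507.5,-197.3])
def yel(p,sat):
    b,g,r=[p[...,i].astype(float) for i in range(3)]
    return np.clip((r+g)/2-b-sat,0,None)
for n in('top','side'):
    p=cv2.imread(f'pics/{n}0.png')
    R=rect(n,p,H,6.5,60,.25); w=yel(R,40); 
    i=(np.arange(480)+.5)*.25-60
    X,Y=-i[:,None]+0*i,-i[None]+0*i[:,None]
    m=(np.hypot(X,Y)>27)&(np.hypot(X,Y)<52); w=w*m
    x,y=(w*X).sum()/w.sum(),(w*Y).sum()/w.sum(); print(n,'hub mark',x,y,np.degrees(np.arctan2(y,x)),np.hypot(x,y))
    R=rect(n,p,S,243,30,.125)
    X2,Y2=X/2,Y/2; w=yel(R,50)*(np.hypot(X2,Y2)<11)
    x,y=(w*X2).sum()/w.sum(),(w*Y2).sum()/w.sum(); print(n,'dash',x,y,np.degrees(np.arctan2(y,x)),np.hypot(x,y))
# boss top bore: harmonic of darkness in top view
p=cv2.imread('pics/top0.png')
g=cv2.cvtColor(rect('top',p,H,42,30,.125),cv2.COLOR_BGR2GRAY).astype(float)
for dx,dy in((0,0),(1,0),(0,1),(-1,0),(0,-1),(1,1),(-1,-1)):
    t=np.linspace(0,2*np.pi,720,endpoint=False)
    v=sum(cv2.remap(g.astype(np.float32),((30-(r*np.sin(t)+dy))/.125).astype(np.float32)[None],((30-(r*np.cos(t)+dx))/.125).astype(np.float32)[None],cv2.INTER_LINEAR)[0] for r in (13.5,14.5,15.5))
    c=(-(v-v.mean())*np.exp(-6j*t)).mean(); print(dx,dy,abs(c),np.degrees(-np.angle(c))/6)
# crops
p=cv2.imread('pics/side0.png'); a=cv2.resize(p[178:212,268:306],(608,544),interpolation=cv2.INTER_CUBIC);cv2.imwrite('pics/sh_side.png',a)
p=cv2.imread('pics/top0.png'); a=cv2.resize(p[162:196,290:328],(608,544),interpolation=cv2.INTER_CUBIC);cv2.imwrite('pics/sh_top.png',a)
s=bot.get_obs(); R=Rot.from_euler('xyz',s['tcp_rot']).as_matrix(); print(np.round(R,3))
E
```

```text
top hub mark -33.49796408740251 -11.721978054001356 -160.71347280266795 35.489693820874216
top dash -4.247241397683946 2.6493144196840883 148.04519972466906 5.005789286870385
side hub mark -32.698851050478936 -9.792554980986294 -163.3282493096641 34.13369293054953
side dash -4.696775938325215 2.914367643733448 148.18023837531618 5.527498799427382
0 0 58.47785985574517 17.10132295041707
1 0 70.37439416747269 17.71701308245874
0 1 50.01580954190243 16.71127563823854
-1 0 39.82758117248575 15.834100817623636
0 -1 58.12156271248514 17.511752870198652
1 1 60.95974895768247 17.526348982821748
-1 -1 39.687806037291836 16.444447898462105
[[ 0.     0.275  0.961]
 [ 0.     0.961 -0.275]
 [-1.     0.     0.   ]]
```

View pics/sh_side.png

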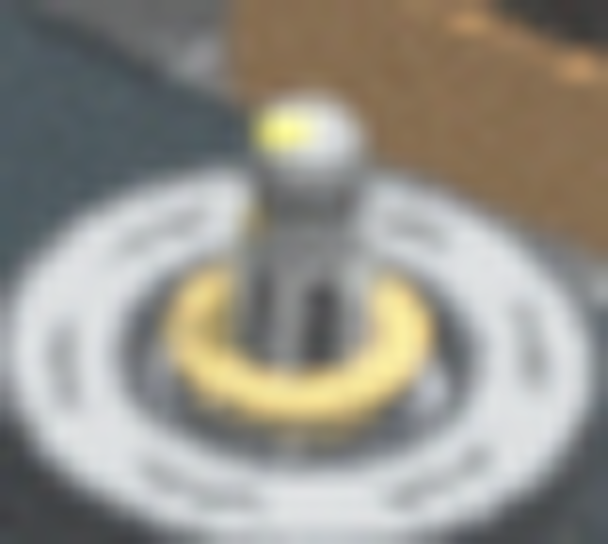

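View pics/sh_top.png

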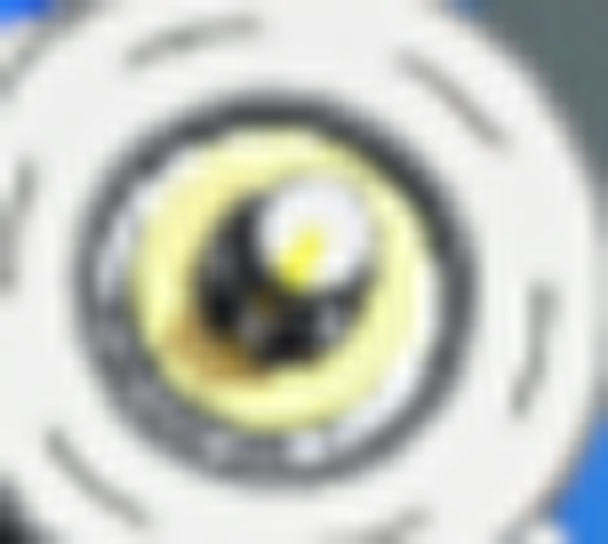

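```bash
python3 -m handwheel '[[[0,-1.74,3.0,0],[0,-1.74,3.0,0],[0,-1.74,3.0,0],[0,-1.74,3.0,0],[0,-1.74,3.0,0],[0,-1.74,3.0,0],[0,-1.74,3.0,0]]]' 1; python3 -m handwheel '[[[0,-1.74,3.0,0],[0,-1.74,3.0,0],[0,-1.74,3.0,0],[0,-1.74,3.0,0],[0,-1.74,3.0,0],[0,-1.74,3.0,0],[0,-1.74,3.0,0],[0,0,0,0]]]'
cat > st.py <<'E'
from h import *
import sys
s=bot.get_obs(); p=s['tool_pos']; R=Rot.from_euler('xyz',s['tcp_rot']).as_matrix()
print('t',round(s['time'],2),'p',np.round(p,1),'yaw y',round(np.degrees(np.arctan2(R[1,1],R[0,1])),2),'down',np.round(R[:,0],4),'F',np.round(s['contact_force'],1),'M',np.round(s['moment'],2),'w',round(float(s['grip_width']),1),'q',np.round(s['joint_positions'],2))
if len(sys.argv)>1:
    t=np.array([float(a) for a in sys.argv[1:4]]); print('tool shift cm',np.round(R.T@(t-p)/10,2))
E
python3 st.py 480.8 155.3 60
```

```text
time: 1.48
tool_pos: [313.7, 328.5, 226.9]
tcp_rot: [1.023, 1.57, 0.744]
contact_force: [0.7, 0.9, -0.6]
grip_width: 91.6
time: 2.15
tool_pos: [485.0, 150.9, 226.5]
tcp_rot: [-0.294, 1.568, -0.578]
contact_force: [-1.1, 0.3, -0.1]
grip_width: 91.4
t 2.15 p [485.  150.9 226.5] yaw y 73.77 down [ 0.0023 -0.0015 -1.    ] F [-1.1  0.3 -0.1] M [ 0.   -0.03  0.03] w 91.4 q [ 0.15  0.31  1.57 -0.    1.26 -1.14]
tool shift cm [16.65  0.32 -0.57]
```

```bash
python3 -m handwheel '[[[4,0,0,0],[4,0,0,0],[4,0,0,0],[0,0,0,0],[0,0,0,0]]]' 1 >/dev/null;python3 st.py 480.8 155.3 60; python3 - <<'E'
from h import *
for n in('top','side'):
    cap(n,n+'1.png'); p=cv2.imread(f'pics/{n}1.png'); c=proj(n,[481,155,40])[0].astype(int)
    q=p[c[1]-40:c[1]+40,c[0]-45:c[0]+45]; cv2.imwrite(f'pics/{n}1z.png',cv2.resize(q,None,fx=7,fy=7,interpolation=cv2.INTER_CUBIC))
E
```

```text
t 2.57 p [480.  155.  105.9] yaw y 74.03 down [-4.3e-03 -6.0e-04 -1.0e+00] F [0.4 0.  0.4] M [-0.   -0.01 -0.  ] w 92.1 q [ 0.16  0.44  1.74  0.    0.96 -1.13]
tool shift cm [4.59 0.05 0.08]
```

View pics/side1z.png

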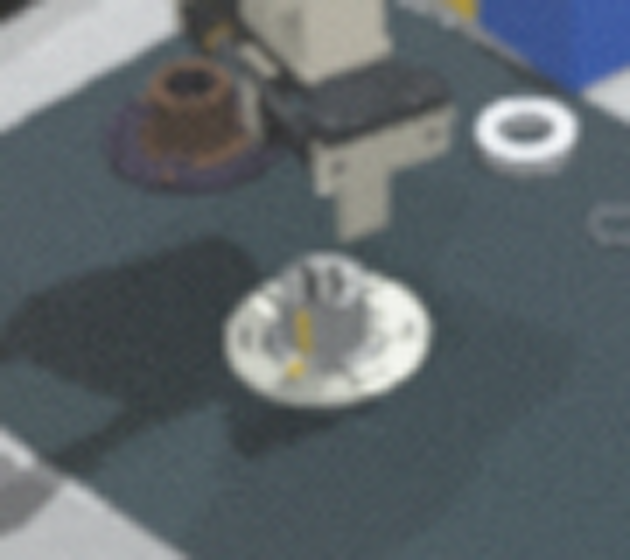

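```bash
python3 -m handwheel '[[[2.5,0,0,0],[2.5,0,0,0],[2.3,0,0,0],[1.5,0,0,0],[0.5,0,0,0],[0,0,0,0],[0,0,0,0]]]' 1 ;python3 st.py 480.8 155.3 13
```

```text
time: 3.25
tool_pos: [482.8, 155.4, 15.6]
tcp_rot: [0.469, 1.567, 0.191]
contact_force: [0.2, 0.6, -0.6]
grip_width: 91.8
t 3.25 p [482.8 155.4  15.6] yaw y 74.03 down [ 3.5e-03  7.0e-04 -1.0e+00] F [ 0.2  0.6 -0.6] M [-0.04  0.01  0.04] w 91.8 q [ 0.16  0.58  1.82  0.    0.74 -1.13]
tool shift cm [ 0.26 -0.06 -0.19]
```

```bash
python3 -m handwheel '[[[0.1,0,0,0],[0,0,0,0],[0,0,0,0],[0,0,0,0],[0,0,0,0],[0,0,0,0],[0,0,0,0],[0,0,0,0]]]' 0 ;python3 st.py 480.8 155.3 13; python3 -m handwheel '[[[0,0,0,0],[0,0,0,0]]]';python3 st.py 480.8 155.3 13
```

```text
time: 3.92
tool_pos: [481.4, 155.1, 12.8]
tcp_rot: [0.941, 1.57, 0.662]
contact_force: [0.3, 1.5, 0.3]
grip_width: 46.2
t 3.92 p [481.4 155.1  12.8] yaw y 74.03 down [ 4.e-04  3.e-04 -1.e+00] F [0.3 1.5 0.3] M [ 0.19 -0.01  0.05] w 46.2 q [ 0.16  0.59  1.82  0.    0.73 -1.13]
tool shift cm [-0.02  0.   -0.06]
time: 4.08
tool_pos: [481.4, 155.1, 12.8]
tcp_rot: [0.856, 1.57, 0.577]
contact_force: [0.1, 1.6, 0.2]
grip_width: 46.4
t 4.08 p [481.4 155.1  12.8] yaw y 74.03 down [ 4.e-04  2.e-04 -1.e+00] F [0.1 1.6 0.2] M [ 0.25 -0.07  0.04] w 46.4 q [ 0.16  0.59  1.82  0.    0.73 -1.13]
tool shift cm [-0.02 -0.   -0.06]
```

```bash
python3 -m handwheel '[[[-2,0,0,0],[-4.1,0,0,0],[-4.1,0,0,0],[-4.1,0,0,0],[-4.1,0,0,0],[-4.1,0,0,0],[-4.1,0,0,0],[-2.4,0,0,0]]]' 0; python3 -m handwheel '[[[0,0,0,0],[0,0,0,0],[0,0,0,0]]]';python3 st.py 507.5 -197.3 303
python3 - <<'E'
from h import *
for n in('top','side'):
    cap(n,n+'2.png'); p=cv2.imread(f'pics/{n}2.png'); c=proj(n,[481,155,310])[0].astype(int)
    q=p[c[1]-40:c[1]+40,c[0]-45:c[0]+45]; cv2.imwrite(f'pics/{n}2z.png',cv2.resize(q,None,fx=7,fy=7,interpolation=cv2.INTER_CUBIC))
E
```

```text
time: 4.75
tool_pos: [481.5, 154.9, 306.7]
tcp_rot: [0.409, 1.567, 0.13]
contact_force: [0.3, 0.7, -4.6]
grip_width: 46.4
time: 5.0
tool_pos: [480.1, 154.7, 300.4]
tcp_rot: [-2.702, 1.566, -2.981]
contact_force: [-0.4, -0.5, -4.2]
grip_width: 46.3
t 5.0 p [480.1 154.7 300.4] yaw y 74.02 down [-4.4e-03 -7.0e-04 -1.0e+00] F [-0.4 -0.5 -4.2] M [-0.02  0.03  0.04] w 46.3 q [ 0.16  0.26  1.44 -0.    1.45 -1.13]
tool shift cm [ -0.25 -33.09  12.32]
```

View pics/side2z.png

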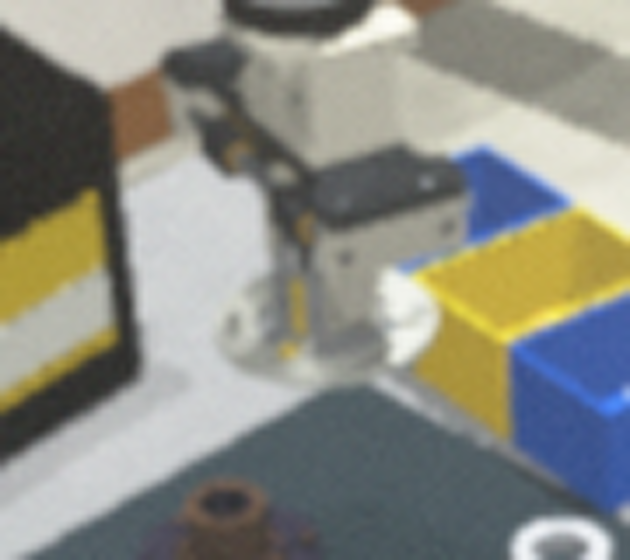

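```bash
python3 -m handwheel '[[[0,-1.6,0.6,0],[0,-3.0,1.1,0],[0,-3.3,1.22,0],[0,-3.3,1.22,0],[0,-3.3,1.22,0],[0,-3.3,1.22,0],[0,-3.3,1.22,0],[0,-3.3,1.22,0]]]' 0; python3 -m handwheel '[[[0,-3.3,1.22,0],[0,-3.0,1.1,0],[0,-2.45,0.88,0],[0,0,0,-0.042],[0,0,0,-0.042],[0,0,0,-0.042],[0,0,0,-0.042],[0,0,0,0]]]';python3 -m handwheel '[[[0,0,0,0],[0,0,0,0],[0,0,0,0],[0,0,0,0]]]' >/dev/null; python3 st.py 507.5 -197.3 303
python3 - <<'E'
from h import *
for n in('top','side'):
    cap(n,n+'3.png'); p=cv2.imread(f'pics/{n}3.png'); c=proj(n,[507.5,-197.3,270])[0].astype(int)
    q=p[c[1]-40:c[1]+40,c[0]-45:c[0]+45]; cv2.imwrite(f'pics/{n}3z.png',cv2.resize(q,None,fx=7,fy=7,interpolation=cv2.INTER_CUBIC))
    print(bot.spot_point(n,'hub_bore')[:1],bot.spot_point(n,'new_hub')[:1],proj(n,[507.5,-197.3,290]))
E
```

```text
time: 5.77
tool_pos: [500.0, -106.0, 300.8]
tcp_rot: [3.021, 1.567, 2.743]
contact_force: [1.7, 0.2, -5.2]
grip_width: 46.6
time: 6.43
tool_pos: [506.9, -197.3, 300.6]
tcp_rot: [2.725, 1.567, 2.615]
contact_force: [-0.0, 0.4, -4.6]
grip_width: 46.6
t 6.77 p [ 507.4 -197.3  302.5] yaw y 83.63 down [-4.e-04  3.e-04 -1.e+00] F [ 0.2 -1.5 -4. ] M [0.   0.04 0.01] w 46.4 q [-0.51  0.33  1.33  0.    1.48 -1.97]
tool shift cm [-0.05 -0.    0.01]
[{'point': [314.4, 171.1], 'conf': 0.93}] [{'point': [313.8, 173.4], 'conf': 0.59}] [[311.56322793 173.0269037 ]]
[{'point': [287.6, 173.4], 'conf': 0.96}] [{'point': [288.8, 172.8], 'conf': 0.77}] [[287.28835352 173.77827659]]
```

View pics/side3z.png

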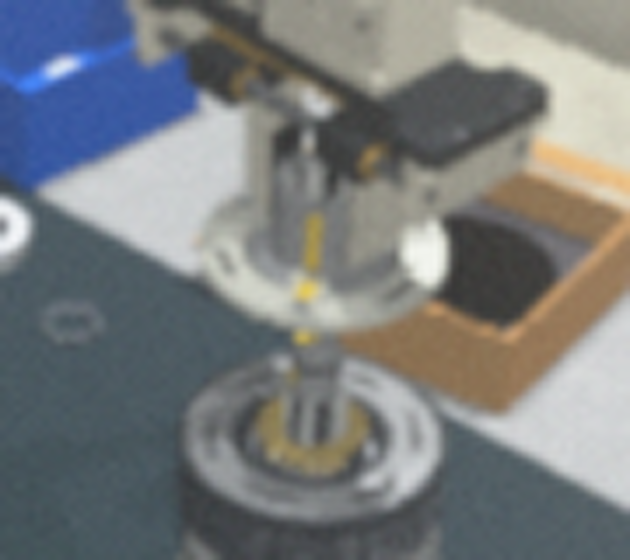

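View pics/top3z.png

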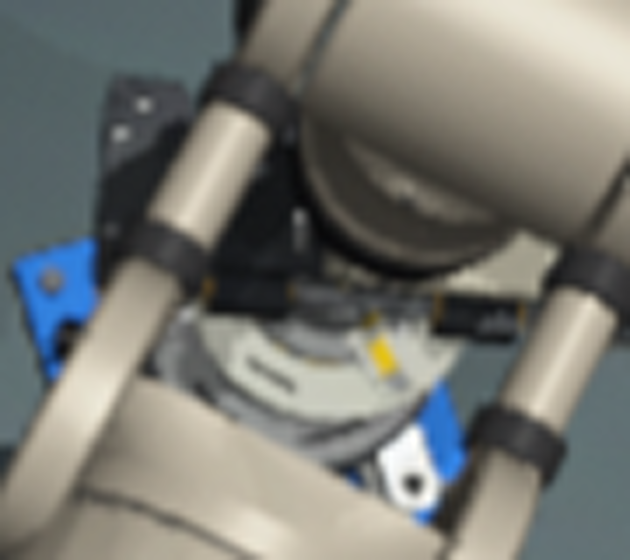

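```bash
python3 -m handwheel '[[[1.5,0,0,0],[1.5,0,0,0],[1.0,0,0,0],[0.5,0,0,0],[0,0,0,0],[0,0,0,0]]]' 0;python3 st.py 507.5 -197.3 238
python3 -m handwheel '[[[0.3,0,0,0],[0.3,0,0,0],[0.3,0,0,0],[0.3,0,0,0],[0.3,0,0,0],[0,0,0,0],[0,0,0,0]]]' 0;python3 st.py 507.5 -197.3 238
python3 - <<'E'
from h import *
for n in('side',):
    cap(n,n+'4.png'); p=cv2.imread(f'pics/{n}4.png'); c=proj(n,[507.5,-197.3,230])[0].astype(int)
    q=p[c[1]-30:c[1]+30,c[0]-40:c[0]+40]; cv2.imwrite(f'pics/{n}4z.png',cv2.resize(q,None,fx=10,fy=10,interpolation=cv2.INTER_CUBIC))
E
```

```text
time: 7.57
tool_pos: [507.6, -197.5, 258.0]
tcp_rot: [-0.045, 1.57, -0.155]
contact_force: [0.3, -0.5, -3.3]
grip_width: 46.3
t 7.57 p [ 507.6 -197.5  258. ] yaw y 83.65 down [ 3.e-04 -0.e+00 -1.e+00] F [ 0.3 -0.5 -3.3] M [-0.01 -0.07 -0.05] w 46.3 q [-0.51  0.36  1.42  0.    1.37 -1.97]
tool shift cm [ 2.    0.02 -0.02]
time: 8.15
tool_pos: [507.4, -197.3, 242.5]
tcp_rot: [2.539, 1.57, 2.428]
contact_force: [0.3, -0.6, -4.4]
grip_width: 46.5
t 8.15 p [ 507.4 -197.3  242.5] yaw y 83.65 down [-4.e-04  3.e-04 -1.e+00] F [ 0.3 -0.6 -4.4] M [0.03 0.   0.02] w 46.5 q [-0.51  0.37  1.44  0.    1.33 -1.97]
tool shift cm [0.45 0.   0.01]
```

View pics/side4z.png

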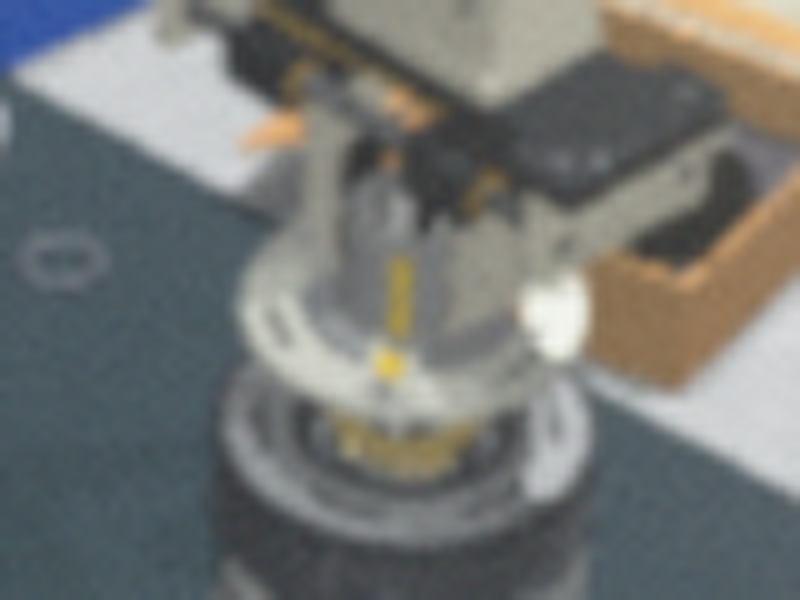

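```bash
python3 -m handwheel '[[[0.3,0,0,0],[0.3,0,0,0],[0.3,0,0,0],[0.2,0,0,0],[0.1,0,0,0],[0.1,0,0,0],[0,0,0,0],[0,0,0,0]]]' 0;python3 st.py 507.5 -197.3 228;python3 -m handwheel '[[[0.1,0,0,0],[0.1,0,0,0],[0,0,0,0],[0,0,0,0]]]' 0;python3 st.py 507.5 -197.3 228
```

```text
time: 8.87
tool_pos: [507.5, -197.4, 229.7]
tcp_rot: [0.511, 1.571, 0.4]
contact_force: [-0.3, 0.2, -4.9]
grip_width: 46.3
t 8.87 p [ 507.5 -197.4  229.7] yaw y 83.65 down [ 1.e-04  0.e+00 -1.e+00] F [-0.3  0.2 -4.9] M [-0.02  0.02 -0.  ] w 46.3 q [-0.51  0.38  1.47  0.    1.3  -1.97]
tool shift cm [0.17 0.01 0.  ]
time: 9.2
tool_pos: [507.4, -197.3, 227.6]
tcp_rot: [2.161, 1.571, 2.05]
contact_force: [-0.3, -0.6, -4.7]
grip_width: 46.4
t 9.2 p [ 507.4 -197.3  227.6] yaw y 83.65 down [-1.e-04  2.e-04 -1.e+00] F [-0.3 -0.6 -4.7] M [-0.01 -0.01  0.02] w 46.4 q [-0.51  0.38  1.47  0.    1.3  -1.97]
tool shift cm [-0.04  0.    0.01]
```

```bash
for i in 1 2 3; do python3 -m handwheel '[[[0.1,0,0,0],[0.1,0,0,0],[0,0,0,0],[0,0,0,0]]]' 0 >/dev/null;python3 st.py; done
```

```text
t 9.53 p [ 507.4 -197.3  225.6] yaw y 83.65 down [-1.e-04  2.e-04 -1.e+00] F [ 0.6  1.3 -4.7] M [-0.    0.01  0.04] w 46.6 q [-0.51  0.38  1.47  0.    1.29 -1.97]
t 9.87 p [ 507.4 -197.3  223.6] yaw y 83.65 down [-1.e-04  2.e-04 -1.e+00] F [ 0.2 -0.4 -4.4] M [ 0.05  0.01 -0.03] w 46.9 q [-0.51  0.38  1.48  0.    1.29 -1.97]
t 10.2 p [ 507.5 -197.3  221.6] yaw y 83.65 down [-1.e-04  2.e-04 -1.e+00] F [ 0.4  0.8 -4.5] M [ 0.08 -0.02  0.04] w 46.1 q [-0.51  0.38  1.48  0.    1.28 -1.97]
```

```bash
for i in 1 2 3; do python3 -m handwheel '[[[0.1,0,0,0],[0.1,0,0,0],[0.1,0,0,0],[0,0,0,0],[0,0,0,0]]]' 0 >/dev/null;python3 st.py; done
```

```text
t 10.62 p [ 507.5 -197.3  218.5] yaw y 83.65 down [-1.e-04  3.e-04 -1.e+00] F [ 0.3  0.7 -3.7] M [ 0.22 -0.1   0.02] w 46.6 q [-0.51  0.38  1.48  0.    1.27 -1.97]
t 11.03 p [ 507.5 -197.2  215.6] yaw y 83.65 down [-0.e+00  3.e-04 -1.e+00] F [ 0.5  1.5 -4.4] M [ 0.25 -0.14 -0.  ] w 46.1 q [-0.51  0.39  1.49  0.    1.27 -1.97]
t 11.45 p [ 507.5 -197.3  212.5] yaw y 83.65 down [-1.e-04  3.e-04 -1.e+00] F [ 0.5  1.2 -4.1] M [ 0.31 -0.16  0.  ] w 46.5 q [-0.51  0.39  1.49  0.    1.26 -1.97]
```

```bash
python3 -m handwheel '[[[0,0.03,0,0],[0.1,0,0,0],[0.1,0,0,0],[0.1,0,0,0],[0,0,0,0],[0,0,0,0]]]' 0 >/dev/null;python3 st.py;python3 -m handwheel '[[[0.1,0,0,0],[0.1,0,0,0],[0.1,0,0,0],[0,0,0,0],[0,0,0,0]]]' 0 >/dev/null;python3 st.py;
```

```text
t 11.95 p [ 507.4 -197.1  209.6] yaw y 83.65 down [-3.e-04  1.e-04 -1.e+00] F [ 0.5  0.2 -4. ] M [ 0.08 -0.02  0.04] w 46.2 q [-0.51  0.39  1.5  -0.    1.25 -1.97]
t 12.37 p [ 507.4 -197.1  206.6] yaw y 83.65 down [-2.e-04  1.e-04 -1.e+00] F [ 0.3  0.6 -3.8] M [0.01 0.05 0.01] w 46.7 q [-0.51  0.39  1.5   0.    1.24 -1.97]
```

```bash
for i in 1 2 3 ; do python3 -m handwheel '[[[0.1,0,0,0],[0.1,0,0,0],[0,0,0,0],[0,0,0,0]]]' 0 >/dev/null;python3 st.py; done
```

```text
t 12.7 p [ 507.4 -197.   204.6] yaw y 83.65 down [-1.e-04  2.e-04 -1.e+00] F [-0.1 -0.2 -2.9] M [-0.   -0.01  0.01] w 46.5 q [-0.51  0.4   1.51  0.    1.24 -1.97]
t 13.03 p [ 507.7 -197.1  203.5] yaw y 83.66 down [ 1.e-03 -5.e-04 -1.e+00] F [-0.7  0.5  3. ] M [0.16 0.29 0.01] w 46.4 q [-0.51  0.4   1.51  0.    1.24 -1.97]
t 13.37 p [ 507.7 -197.1  201.5] yaw y 83.65 down [ 1.1e-03 -5.0e-04 -1.0e+00] F [-3.2  1.9  7. ] M [0.32 0.46 0.02] w 46.3 q [-0.51  0.4   1.51  0.    1.23 -1.97]
```

```bash
for i in 1 2 3 ; do python3 -m handwheel '[[[0.1,0,0,0],[0,0,0,0],[0,0,0,0]]]' 0 >/dev/null;python3 st.py; done
```

```text
t 13.62 p [ 507.7 -197.2  200.7] yaw y 83.65 down [ 1.3e-03 -6.0e-04 -1.0e+00] F [-3.2  1.2  6.3] M [ 0.35  0.52 -0.03] w 46.4 q [-0.51  0.4   1.51  0.    1.23 -1.97]
t 13.87 p [ 507.7 -197.1  199.9] yaw y 83.66 down [ 1.4e-03 -7.0e-04 -1.0e+00] F [-4.   2.   9.3] M [0.35 0.58 0.02] w 46.5 q [-0.51  0.4   1.51  0.    1.23 -1.97]
t 14.12 p [ 507.7 -197.1  199.1] yaw y 83.66 down [ 1.6e-03 -9.0e-04 -1.0e+00] F [-3.9  1.5 11.7] M [0.41 0.7  0.07] w 46.6 q [-0.51  0.4   1.52  0.    1.22 -1.97]
```

```bash
for i in 1 2 3; do python3 -m handwheel '[[[0.05,0,0,0],[0,0,0,0],[0,0,0,0]]]' 0 >/dev/null;python3 st.py; done
```

```text
t 14.37 p [ 507.7 -197.2  198.7] yaw y 83.66 down [ 1.7e-03 -9.0e-04 -1.0e+00] F [-3.7  1.7 11.6] M [0.43 0.74 0.04] w 46.6 q [-0.51  0.4   1.52  0.    1.22 -1.97]
t 14.62 p [ 507.7 -197.2  198.6] yaw y 83.66 down [ 0.0021 -0.0011 -1.    ] F [-5.   2.8 12.9] M [0.48 0.87 0.03] w 45.9 q [-0.51  0.4   1.52  0.    1.22 -1.97]
t 14.87 p [ 507.8 -197.2  198.6] yaw y 83.66 down [ 0.0025 -0.0014 -1.    ] F [-5.2  3.2 17. ] M [ 0.6   1.08 -0.02] w 46.2 q [-0.51  0.4   1.52  0.    1.22 -1.97]
```

```bash
python3 -m handwheel '[[[0.05,0,0,0],[0.03,0,0,0],[0,0,0,0],[0,0,0,0]]]' 0 >/dev/null;python3 st.py;  python3 -m handwheel '[[[0,0,0,0],[0,0,0,0],[0,0,0,0],[0,0,0,0],[0,0,0,0],[0,0,0,0]]]' >/dev/null; python3 st.py
python3 - <<'E'
from h import *
for n in('side','top'):
    cap(n,n+'5.png'); p=cv2.imread(f'pics/{n}5.png'); c=proj(n,[507.5,-197.3,230])[0].astype(int)
    q=p[c[1]-30:c[1]+30,c[0]-40:c[0]+40]; cv2.imwrite(f'pics/{n}5z.png',cv2.resize(q,None,fx=10,fy=10,interpolation=cv2.INTER_CUBIC))
    print(n,bot.spot_point(n,'hub_bore')[:1],proj(n,[507.5,-197.3,186]),bot.spot_point(n,'shaft_end')[:1],proj(n,[507.5,-197.3,243]))
p=cv2.imread('pics/side5.png')
E
```

```text
t 15.2 p [ 507.8 -197.2  198.6] yaw y 83.66 down [ 0.0031 -0.0017 -1.    ] F [-8.2  3.9 21.6] M [0.75 1.31 0.01] w 46.3 q [-0.51  0.4   1.52  0.    1.22 -1.97]
t 15.7 p [ 507.9 -197.2  198.6] yaw y 83.66 down [ 0.0031 -0.0018 -1.    ] F [-7.5  4.1 21.3] M [ 0.71  1.3  -0.03] w 46.5 q [-0.51  0.4   1.52 -0.    1.22 -1.97]
side [{'point': [285.5, 198.0], 'conf': 0.96}] [[285.99070999 199.02304957]] [{'point': [290.0, 187.1], 'conf': 0.54}] [[286.68777086 185.46192748]]
top [{'point': [308.5, 174.8], 'conf': 0.64}] [[306.61771058 179.82873537]] [] [[309.21862174 176.25186869]]
```

View pics/side5z.png

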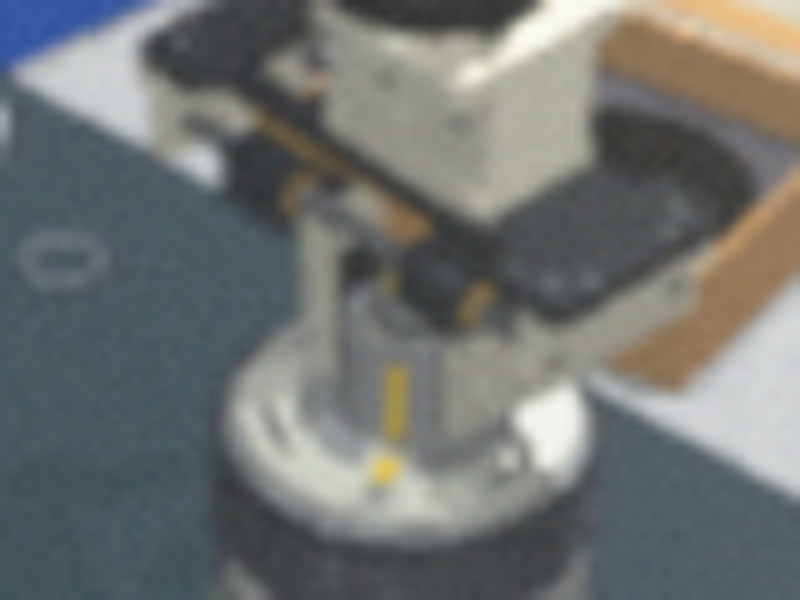

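View pics/side5.png

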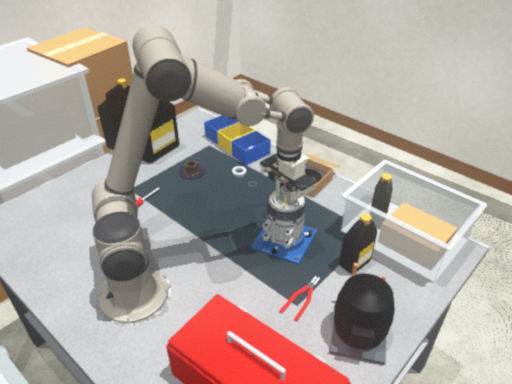

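```bash
python3 - <<'E'
from h import *
print(bot.close_job()); 
E
```

```text
the job is handed in; nothing more can be done
None
```

The new hub is fully home on the compressor shaft. I handed the job in while still gripping it and pressing down, about 16 s after the start.

I picked it up by the boss, boss up, and turned it about 9.6° over the shaft to line the splines up. They meshed on the first descent with under 2 N of sideways force and no rise in downward force, so no searching was needed.

Last checks:
- **Spring travel:** resistance began with the underside at about 191 mm. At about 16 N of spring force, the hand stopped with the underside at about 186 mm, the given home height.
- **At home:** pushing harder raised the force but not the depth. It held steady for 0.5 s at about 21 N upward on the tool, with the grip at 46.5 mm. There was also about 8 N sideways, from the push.
- **Side picture:** the hub plate sits flush on the pulley. The hub-bore point found there is within about 1 pixel of where home should be.

These checks were weaker or disagreed:
- **Ring groove:** I could not see it, because the gripper hides the boss top. That it stands clear above the boss follows only from the measured height.
- **Top camera:** its hub-bore point was about 5 pixels off home, in a largely blocked view with middling confidence. I relied on the side camera and the force and height readings instead.
- **Shaft tip:** the low-confidence side detection was about 4 pixels off, and the top camera did not find it.

In the final side picture nothing else on the bench looked moved, though I did not measure it.

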